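# Mesh the splined handwheel onto the cam clamp and clamp a comb

### The arm

A 6-joint arm with a two-finger parallel gripper is mounted at the origin on the work surface; the furniture and walls round the work are solid. World frame = base frame: x ahead of the robot, y to its left, z up, the work surface at z = 0. Lengths are in m, angles in rad, forces in N, time in s.
With the tool pointing down it reaches from about 0.35 to 1 m from the base axis. Payload 7.1 kg.
Tool frame: the origin (TCP) lies between the finger pads; the fingertips stand 22 mm ahead of it and the grasp point (between the pads) lies 3 mm ahead of it; z points along the fingers, y is the line along which they close (so a half turn about z gives the same grasp; the last joint's range is limited). The gripper opens to 85 mm and grips with 20 to 120 N. Pads are 22 mm wide; open, the fingers measure 114 mm over their backs; the gripper's body (76 mm by 85 mm) begins 54 mm behind the grasp point. The pads swing forward as they close: fully open they stand 13 mm farther back than shut.
Start: joints at [-1.238, 0.423, 1.63, -0, 1.089, -0.019], TCP at [0.215, -0.587, 0.253] pointing down, gripper open.
Joint ranges: [-3, 3], [-0.9, 2.11], [0.09, 2.58], [-1.31, 4.45], [0.11, 2.69], [-2.54, 2.54]. Speed limits (rad/s): [2.39, 2.39, 3.01, 3.14, 3.14, 3.14].

### API

Orientations are given as a rotation vector (axis times angle).
In Python, from rig import manip gives the robot as it stands. The module is installed in compiled form; this text tells all that it offers. Calls block until the motion is done:
- manip.move_to(position, orientation): joint-space move of the TCP to a pose.
- manip.servo_line(position, orientation=None, rate=0.15): straight line of the TCP; orientation=None keeps the orientation; rate is the mean speed in m/s.
- manip.set_joints(angles): joint-space move.
- manip.command_gripper(opening, f_grip=None): finger opening in m; f_grip is the grip in N (None keeps the last); returns when the fingers have stopped.
- manip.hold(seconds).
- manip.solve_ik(position, orientation): joint angles nearest the present ones, or None.
- manip.camera(name): name is "side" or "top" or "wrist"; returns a dict with "image" (420x560x3 uint8, red, green, blue), "fx", "fy", "cx", "cy" (pixels), "cam_to_world" (4x4, takes a point from camera to world coordinates); the wrist camera has in their place "mount" (4x4, takes a point from camera to tool coordinates, whose origin is the TCP and whose axes are the flange's). Camera axes: x right, y down, z forward; pixel columns grow to the right and rows downward; lengths in m; the calibration is good to about 2 mm. The wrist camera is an equidistant fisheye: a pixel r from the principal point sees the ray r / f radians off the axis. A picture is of the moment at which its call begins: read the wrist's pose just before it. There is no depth.
A pose or a line that the arm cannot do raises manip.IKError and nothing moves.
- manip.sign_off(): hands the job in; it is judged then, once.
Readings, each from a call of its own:
- manip.get_time(): time.
- manip.get_joint_positions(): joint angles.
- manip.get_joint_vel(): joint speeds.
- manip.get_tau(): joint torques, N m.
- manip.get_position(): TCP position.
- manip.get_ee_rot(): TCP orientation.
- manip.get_contact_force(): force on the tool from outside, world axes, zero at the start.
- manip.get_torque(): the same for the moment, N m.
- manip.get_width(): finger opening in m.
- manip.get_grip_force(): force on a finger pad.
Only numpy, scipy, OpenCV 4.12 (cv2) and the standard library are available. Lean on these libraries where they do the work, as an engineer would, in place of code of your own. Each camera call takes 0.05 s, during which the arm holds its last target. There are 200 camera calls.

### The job

Fit the loose steel handwheel onto the upright splined spindle of the filing fixture: rest it on the spindle with a light push, rock it until the teeth mesh, never forcing it, and slide it fully home on the shoulder. Then turn it clockwise (seen from above), some eighth to a quarter of a turn, until the cam holds the harmonica comb snugly against the fence without crushing it, and let go. Leave everything else on the bench alone.

Things in the scene. Friction and masses are not known exactly. Their poses are not given: they have to be found in the camera images.
- hub_center (a point): Centre (half-way up, on the axis) of the loose dark steel handwheel, 46 mm tall, about 0.3 kg, standing on the bench, bore upright. Below, a flange 60 mm across, 7 mm thick; above it a knurled round boss 48 mm across and 39 mm tall, to be gripped from above at any yaw, 25 to 35 mm above the underside. The underside is 23 mm below this point. z is the axis, up.
- hub: The same handwheel; origin at the centre of its underside, z up. A bore 32 mm wide goes right through; over its lowest 28 mm it has six equal teeth pointing inward, 5.6 mm wide, 24 mm between opposite tips, edges just broken, one on this frame's +x axis.
- spindle_seat (a point): Point on the upright spindle's axis at its shoulder (38 mm wide, 55 mm above the bench). Home, the handwheel's underside rests on the shoulder: hub_center is 23 mm above this point, and the spindle's end 2 mm below the handwheel's top. The frame does not turn with the spindle; its axes are the fixture's, z up.
- spindle_tip (a point): End of the spindle, on its axis, 44 mm above the shoulder; does not turn. From here down: a plain pilot nose 21 mm wide, 7 mm tall with a short cone, which centres the bore; then six straight teeth 37 mm tall down to the shoulder, 6 mm wide, 30 mm over tips, 22 mm over roots, top edges just broken. The pattern repeats every 60 degrees.
- spindle_teeth (a point): Axis point at the top of the spindle's teeth, 37 mm above the shoulder; does not turn. Where the teeth point at the start is not reported: it must be felt (or seen). Meshed, the play is about 0.5 mm sideways and 3 degrees either way. A push of 5 to 15 N is plenty; over 40 N between handwheel and spindle before it is home burrs the teeth.
- clamp: Spindle's bearing flange on the fixture; origin on the spindle axis, 15 mm above the bench; does not turn. The spindle turns stiffly (0.2 N m, plus about 0.025 N m for each newton of clamping) and stays where it is left. Its eccentric cam: steel disc 60 mm across, 6 mm off-centre, 21 to 38 mm above the bench.
- cam (a point): Axis point at the cam's mid height; does not turn. The cam starts clear of the comb; turning it clockwise seen from above by some 0.7 to 1.6 rad (40 to 90 degrees) presses the comb on the fence, and the torque then climbs steeply. 10 to 20 N of clamping is snug (4 N is the least that holds); over 60 N crushes the comb.
- fixture: Steel filing fixture fixed to the bench, plate 120 x 170 x 15 mm; origin at the centre of its underside. The spindle's axis is at x = -12 mm, y = 0. A dark steel fence 24 mm high along y has its face, towards the spindle, at x = +30 mm; a small end stop stands at the -y end.
- comb: Harmonica comb with its reed plates, 128 mm long (its x), 12 mm thick (its y), 34 mm tall, about 58 g, standing loose on the plate between cam and fence, along the fixture's y; origin at the centre of its underside. Clamped, it lies flush on the fence, its centre at about x = +24 mm in the fixture frame.
- oil_bottle: Bystander, to be left alone: small oil bottle, 36 mm across, 126 mm tall; origin at the centre of its underside.
- cover_a: Bystander, to be left alone: polished cover plate, 103 x 30 x 10 mm; origin at the centre of its underside.
- cover_b: Bystander, to be left alone: another polished cover plate, 103 x 30 x 10 mm; origin at the centre of its underside.
- tweezers: Bystander, to be left alone: steel tweezers, 122 mm long; origin at the centre of its underside.
- blank_pack: Bystander, to be left alone: fanned pack of blue leaves, 131 x 55 x 36 mm; origin at the centre of its underside.

How it is judged:
By the outcome, as a careful person would: the job done as asked, in the order asked, and still so for the second after the job is handed in, with the robot touching nothing.
It also fails if it takes over 72 s, if anything falls off the work surface, if the arm or the gripper's body presses on something with over 40 N, if the wrist force passes 120 N, or if a joint passes its speed limit or range.

## Working session

There is one attempt and no reset: what is moved stays moved. The work goes in short steps, each a Python script; the robot and the scene stay as the last script left them, time stands still between calls to the robot, and variables do not carry over. Pictures are saved under pics/ and viewed, at most 10 in all, crops included, and the job is handed in when it is done.

```bash
mkdir -p pics
python3 - <<'E'
from rig import manip
import cv2,numpy as np
for n in("side","top","wrist"):
    c=manip.camera(n); cv2.imwrite(f"pics/{n}0.png",c["image"][:,:,::-1])
    print(n,c["fx"],c["fy"],c["cx"],c["cy"]); print(np.round(c.get("cam_to_world",c.get("mount")),4))
print(manip.get_time(),manip.get_position(),manip.get_ee_rot(),manip.get_contact_force())
E
```

```text
side 475.4464322903931 475.4464322903931 272.83853731476586 210.04013333880047
[[-0.9651  0.1377 -0.2228  0.7108]
 [ 0.2618  0.4887 -0.8322  1.0171]
 [-0.0057 -0.8615 -0.5077  0.5855]
 [ 0.      0.      0.      1.    ]]
top 401.5812351545014 401.5812351545014 277.97408235812134 216.90364680323916
[[-0.0142 -0.9803  0.1972  0.2911]
 [-0.9996  0.0094 -0.025   0.211 ]
 [ 0.0227 -0.1975 -0.98    0.9345]
 [ 0.      0.      0.      1.    ]]
wrist 325.19226210127806 325.19226210127806 280.00805404280965 210.81292004558952
[[ 4.000e-04 -9.481e-01 -3.178e-01  8.150e-02]
 [ 1.000e+00  3.000e-04  3.000e-04 -1.000e-04]
 [-2.000e-04 -3.178e-01  9.481e-01 -1.212e-01]
 [ 0.000e+00  0.000e+00  0.000e+00  1.000e+00]]
0.15 [ 0.21527104 -0.58636565  0.25274017] [-3.09202265e+00 -5.49553369e-01  2.57668383e-04] [-0.33353078 -0.19347278 -0.03693451]
```

View pics/top0.png

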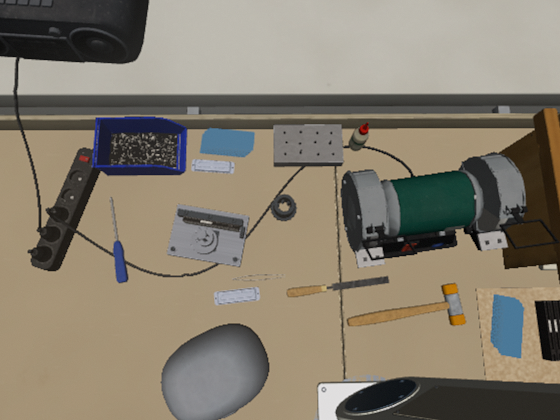

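View pics/side0.png

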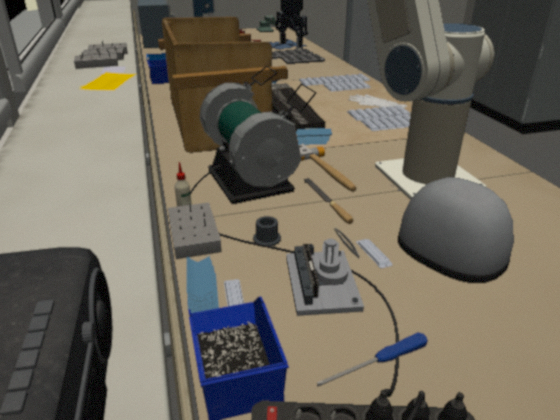

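The top view shows the handwheel at about (284,207), and the spindle on the fixture at about (207,237) with the comb and fence above it (toward +x). The grinder, at about (430,205), lies on the arm's route. In the side view the handwheel is at (266,229) and the spindle tip at (331,243).

```bash
cat > h.py <<'E'
from rig import manip
import cv2,numpy as np
from scipy.spatial.transform import Rotation as R
def ray(c,uv,pose=None):
    u,v=uv
    if "mount" in c:
        dx,dy=(u-c["cx"]),(v-c["cy"]); r=np.hypot(dx,dy)+1e-9; th=r/c["fx"]
        d=np.array([np.sin(th)*dx/r,np.sin(th)*dy/r,np.cos(th)])
        T=np.eye(4);T[:3,:3]=R.from_rotvec(pose[1]).as_matrix();T[:3,3]=pose[0];T=T@c["mount"]
    else:
        d=np.array([(u-c["cx"])/c["fx"],(v-c["cy"])/c["fy"],1]); T=c["cam_to_world"]
    return T[:3,3],T[:3,:3]@d
def onz(c,uv,z,pose=None):
    o,d=ray(c,uv,pose); return o+d*(z-o[2])/d[2]
def proj(c,P,pose=None):   # world point -> wrist pixel
    T=np.eye(4);T[:3,:3]=R.from_rotvec(pose[1]).as_matrix();T[:3,3]=pose[0];T=T@c["mount"]
    p=np.linalg.inv(T)@np.r_[P,1]; r=np.hypot(p[0],p[1]); th=np.arctan2(r,p[2])
    return c["cx"]+c["fx"]*th*p[0]/r, c["cy"]+c["fx"]*th*p[1]/r
def down(yaw=0.):  # tool x axis at world angle yaw
    return (R.from_euler('z',yaw)*R.from_rotvec([np.pi,0,0])).as_rotvec()
def wrist():
    p=(manip.get_position(),manip.get_ee_rot()); return manip.camera("wrist"),p
E
python3 - <<'E'
from h import *
t=manip.camera("top");s=manip.camera("side")
print("hub",onz(t,(284,206),.046),onz(s,(266,222),.046))
print("tip",onz(t,(207,233),.099),onz(s,(331,241),.099))
for n,uv,z in(("grinder near",(370,262),.0),("grinder top",(430,190),.2),("fixBL",(168,259),.015),("fixBR",(240,266),.015),("fixTR",(249,212),.015),("fixTL",(178,205),.015)): print(n,onz(t,uv,z))
for p in([.5,.17,.3],[.45,.35,.3]): print(manip.solve_ik(p,down(0)), manip.solve_ik(p,down(np.pi)))
E
```

```text
hub [0.49500048 0.17423998 0.046     ] [0.50146776 0.1775544  0.046     ]
tip [0.42621257 0.33901953 0.099     ] [0.42485057 0.35492715 0.099     ]
grinder near [ 0.36970462 -0.02619916  0.        ]
grinder top [ 0.48847001 -0.0987657   0.2       ]
fixBL [0.38089115 0.43900063 0.015     ]
fixBR [0.36300734 0.27553245 0.015     ]
fixTR [0.48846374 0.25508757 0.015     ]
fixTL [0.50674066 0.42076031 0.015     ]
[ 3.05203408e-01  2.25866187e-01  1.79865311e+00 -4.44089210e-16
  1.11707336e+00  1.87599973e+00] [ 0.30520341  0.22586619  1.79865311  0.          1.11707336 -1.26559292]
[ 6.40167672e-01  2.91177305e-01  1.71013738e+00 -4.44089210e-16
  1.14027797e+00  2.21096400e+00] [ 0.64016767  0.29117731  1.71013738  0.          1.14027797 -0.93062865]
```

Run:
```python
from h import *
manip.move_to([.16,-.42,.45],down(np.pi-1.2))
manip.move_to([.42,.17,.45],down(np.pi))
manip.move_to([.43,.346,.26],down(np.pi))
manip.hold(.3)
import pickle
def shot(n):
    c,p=wrist(); pickle.dump((c,p),open(n+".pkl","wb")); cv2.imwrite(f"pics/{n}.png",c["image"][:,:,::-1]); return c,p
c,p=shot("sp1"); print(p,proj(c,[.426,.346,.099],p))
manip.move_to([.498,.176,.19],down(np.pi)); manip.hold(.3)
c,p=shot("hub1"); print(p,proj(c,[.498,.176,.046],p)); print(manip.get_time(),manip.get_joint_positions())
a=cv2.imread("pics/sp1.png");b=cv2.imread("pics/hub1.png")
u=np.hstack([a[60:400,100:460],b[60:400,100:460]]);cv2.imwrite("pics/both1.png",u)
```

```text
(array([0.43053892, 0.34567098, 0.26101217]), array([1.49831351e-03, 3.14017207e+00, 1.67958166e-03])) (np.float64(280.1604618834686), np.float64(192.24697884131336))
(array([0.49797825, 0.17708224, 0.19044682]), array([-2.61707778e-03,  3.14075124e+00,  5.11224086e-04])) (np.float64(278.66403247903355), np.float64(202.92306899740316))
6.475 [ 3.18805497e-01  3.69220507e-01  1.89089273e+00  2.69767175e-05
  8.80740920e-01 -1.25340136e+00]
```

View pics/both1.png

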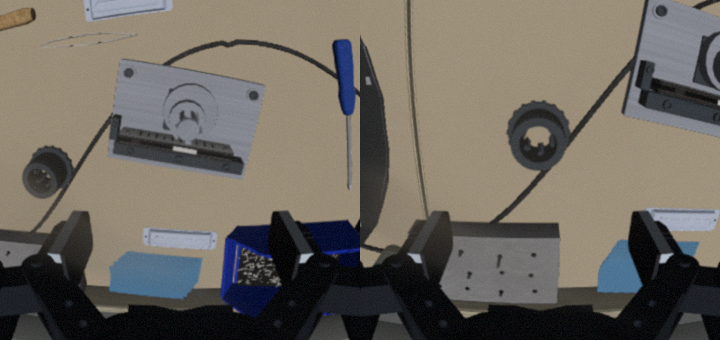

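The left half shows the spindle at (185,122), full-frame about (285,182). The right half shows the handwheel's bore at (539,142), full-frame about (279,202), with its teeth visible. Both are close to the first estimates, so I'll zoom in on both.

Run:
```python
import cv2,numpy as np
a=cv2.imread("pics/sp1.png")[125:215,235:335];b=cv2.imread("pics/hub1.png")[150:240,230:330]
u=np.hstack([cv2.resize(np.clip(i*1.5,0,255).astype(np.uint8),(400,360),interpolation=cv2.INTER_CUBIC) for i in(a,b)])
cv2.imwrite("pics/zoom1.png",u)
```

```text
(no output)
```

View pics/zoom1.png

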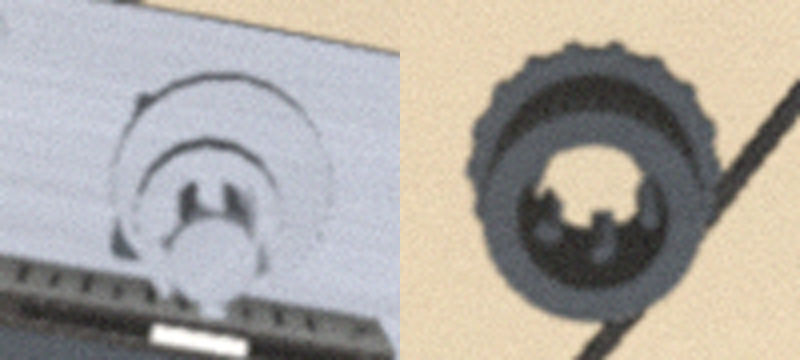

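The spindle nose is centred at zoom (212,258), full-frame (288,189.5), with one tooth pointing nearly straight up or down the image (about world ±x). The handwheel bore is centred at zoom (591,217), full-frame (277.8,204.2), with tooth tops near (550,224), (602,243) and (650,208). Next I'll centre the wheel by squeezing it along two axes, then re-photograph it from the same relative height so the calibration error cancels.

Run:
```python
from h import *
import pickle
c,p=pickle.load(open("hub1.pkl","rb")); cs,ps=pickle.load(open("sp1.pkl","rb"))
h=onz(c,(277.8,204.2),.046,p); s=onz(cs,(288,189.5),.099,ps); print("hub",h,"tip",s)
for z in((550,224),(602,243),(650,208)):
    q=onz(c,(230+(z[0]-400)/4,150+z[1]/4),.028,p)-h; print("hubtooth",np.degrees(np.arctan2(q[1],q[0])),np.hypot(q[0],q[1]))
for z in((215,192),):
    q=onz(cs,(235+z[0]/4,125+z[1]/4),.092,ps)-s; print("sptooth",np.degrees(np.arctan2(q[1],q[0])),np.hypot(q[0],q[1]))
x,y=h[:2]
for yaw in(np.pi/2,np.pi):
    manip.move_to([x,y,.09],down(yaw)) if yaw<2 else None
    if yaw<2: manip.servo_line([x,y,.034],rate=.12)
    else: manip.move_to([x,y,.034],down(yaw))
    manip.command_gripper(.04,20); print(manip.get_width(),manip.get_grip_force())
    manip.command_gripper(.08)
manip.servo_line([x,y,.208],rate=.2); manip.hold(.3)
c,p=wrist(); pickle.dump((c,p),open("hub2.pkl","wb")); cv2.imwrite("pics/hub2.png",c["image"][:,:,::-1])
print(p,manip.get_time())
i=c["image"][150:240,230:330,::-1]
g=np.hstack([cv2.resize(np.clip(i*1.5,0,255).astype(np.uint8),(400,360),interpolation=cv2.INTER_CUBIC)]);cv2.imwrite("pics/zoom2.png",g)
```

```text
hub [0.49914551 0.17526139 0.046     ] tip [0.42343607 0.35305853 0.099     ]
hubtooth -52.2639274901127 0.012075739284336518
hubtooth 11.20614853839331 0.012188805560498466
hubtooth 75.20102661391923 0.0137522460820155
sptooth 176.7653950572832 0.01372825395677162
0.04769336727912681 20.147210746072233
0.04796796530916577 20.588152301497757
(array([0.49880937, 0.1751541 , 0.20716453]), array([ 6.02913949e-05, -3.14011423e+00,  7.85508892e-04])) 12.9333
```

View pics/zoom2.png

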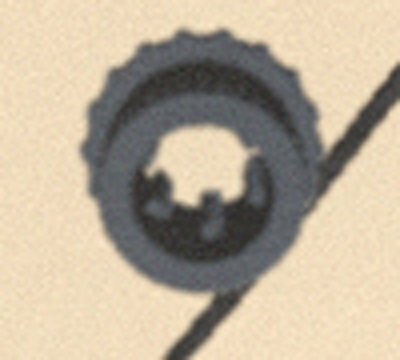

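The bore centre is now at zoom (202.5,193), full-frame (280.6,198.3). The wheel sits on the tool axis, so this calibrates the camera offset for the spindle measurement. Now I'll grip, carry it over, and set it down lightly with force watching.

Run:
```python
from h import *
import pickle,json
c,p=pickle.load(open("hub2.pkl","rb")); cs,ps=pickle.load(open("sp1.pkl","rb"))
h=onz(c,(280.6,198.3),.046,p); off=p[0][:2]-h[:2]
s=onz(cs,(288,189.5),.099,ps)[:2]+off; print("off",off,"tip",s)
for z in((158,210),(211,228),(257,190)):
    q=onz(c,(230+z[0]/4,150+z[1]/4),.028,p)-h; print("hubtooth",np.degrees(np.arctan2(q[1],q[0])))
x,y=p[0][:2]
manip.servo_line([x,y,.034],rate=.2)
manip.command_gripper(.04,60); print(manip.get_width(),manip.get_grip_force(),manip.get_position())
manip.servo_line([x,y,.16],rate=.2)
yaw=np.pi-np.radians(14)
manip.move_to([s[0],s[1],.15],down(yaw)); manip.hold(.3)
f0=manip.get_contact_force();t0=manip.get_torque();print("f0",f0,t0,manip.get_position())
json.dump(dict(s=list(s),yaw=yaw,f0=list(f0),t0=list(t0)),open("st.json","w"))
manip.servo_line([s[0],s[1],.137],rate=.05)
z=.137
while z>.115:
    z-=.001; manip.servo_line([s[0],s[1],z],rate=.03)
    f=manip.get_contact_force()-f0
    if f[2]>5 or np.hypot(f[0],f[1])>6: break
print(z,manip.get_position(),f,manip.get_torque()-t0,manip.get_time())
```

```text
off [-0.00043737 -0.00046987] tip [0.4229987  0.35258866]
hubtooth -48.47405769181293
hubtooth 8.58221969107221
hubtooth 71.40399439719904
0.04640786621382934 60.593128837645054 [0.49949444 0.17526525 0.03545401]
f0 [-0.03157085 -0.07560586 -4.38784282] [-0.02792311 -0.02128264  0.02253182] [0.42356414 0.35176239 0.14997941]
0.127 [0.42316041 0.35269688 0.12741778] [ 0.09134192 -0.64556503  6.94599495] [-0.15485961  0.08102     0.01709827] 19.15
```

Contact came at 7 N with the underside at z≈0.092, so the nose is in the bore and the teeth are resting on teeth. Now I'll rock it under a light push.

```bash
cat > rock.py <<'E'
from h import *
import json
st=json.load(open("st.json"));f0=np.array(st["f0"]);t0=np.array(st["t0"])
x,y=st["s"];z=manip.get_position()[2];zs=z;yaw0=st["yaw"];T0=manip.get_time()
def go(x,y,z,yaw,rate=.03):
    manip.servo_line([x,y,z],down(yaw),rate=rate)
    return manip.get_contact_force()-f0,manip.get_torque()-t0,manip.get_position()
offs=[0]+[s*a for a in np.arange(2,33,2) for s in(1,-1)]
z=.127;done=False;prev=0
for o in offs:
    for w in np.linspace(prev,o,max(2,int(abs(o-prev)/4)+1))[1:]:
        f,t,p=go(x,y,z,yaw0+np.radians(w))
    prev=o
    for k in range(4):
        if f[2]>9: break
        z-=.0006; f,t,p=go(x,y,z,yaw0+np.radians(o))
    while f[2]>14: z+=.0004; f,t,p=go(x,y,z,yaw0+np.radians(o))
    print(o,round(z,4),np.round(p,4),np.round(f,1),np.round(t,2),round(manip.get_time(),1))
    if p[2]<.1250: done=True;break
    if manip.get_time()-T0>9: break
st["yaw_now"]=yaw0+np.radians(prev);st["z"]=z;json.dump(st,open("st.json","w"))
E
python3 rock.py
```

```text
0 0.127 [0.4232 0.3527 0.1274] [ 0.2 -1.8  9.4] [-0.2   0.16 -0.03] 19.4
2 0.127 [0.4232 0.3528 0.1274] [-0.9 -0.7 10.1] [-0.14  0.09  0.01] 19.6
-2 0.1268 [0.4233 0.3529 0.1273] [ 0.  -0.9 12.1] [-0.15  0.16 -0.02] 20.4
4 0.1268 [0.4235 0.353  0.1273] [-0.2 -0.1 12. ] [-0.04  0.06  0.13] 20.7
-4 0.1268 [0.4236 0.3531 0.1273] [-0.4  0.4 11.1] [ 0.09  0.05 -0.01] 21.2
6 0.1268 [0.4235 0.353  0.1273] [ 0.2  1.  11.3] [-0.06 -0.02  0.07] 21.7
-6 0.1268 [0.4236 0.3532 0.1273] [-0.2  0.  10.1] [ 0.03 -0.03 -0.09] 22.4
8 0.1268 [0.4236 0.3531 0.1274] [ 0.2 -0.1 11.3] [-0.06  0.06  0.11] 23.2
-8 0.1268 [0.4236 0.3532 0.1273] [ 0.9  0.7 10.6] [ 0.08 -0.08 -0.02] 24.2
10 0.1268 [0.4236 0.3531 0.1274] [ 0.2 -0.8 10.9] [-0.03 -0.04  0.01] 25.2
-10 0.1268 [0.4236 0.3532 0.1272] [-0.3 -0.   9.5] [ 0.11 -0.04 -0.07] 26.4
12 0.1268 [0.4235 0.353  0.1273] [-1.2  0.3 11.1] [-0.04  0.02  0.07] 27.7
-12 0.1268 [0.4236 0.3531 0.1272] [1.1 2.  9.8] [ 0.25 -0.12 -0.01] 29.2
```

The wheel teeth have to enter the gaps, which are 30° from where I aimed, so the search moves to about π+16°.

```bash
sed -i 's/^offs=.*/prev=np.degrees(st["yaw_now"]-yaw0); offs=[24,27,30,33,36,39,21,18]/; s/^z=.127;done=False;prev=0/z=st["z"];x,y=.4235,.3530/' rock.py
python3 rock.py
```

```text
24 0.1268 [0.4238 0.3532 0.1271] [-0.1  0.2 11.6] [-0.01  0.05  0.02] 31.2
27 0.1266 [0.4237 0.3532 0.1269] [-0.4  0.3 10.7] [-0.03  0.11 -0.04] 31.9
30 0.1242 [0.424  0.3529 0.1244] [ 4.8 -2.5  6.7] [-0.38 -0.88  0.19] 33.2
```

It dropped in. Now I'll slide down compliantly, yielding sideways and in yaw to the measured forces.

```bash
cat > slide.py <<'E'
from h import *
import json
st=json.load(open("st.json"));f0=np.array(st["f0"]);t0=np.array(st["t0"])
p=manip.get_position();x,y,z=p[0],p[1],st["z"];yaw=st["yaw_now"];T0=manip.get_time();n=0
while True:
    f=manip.get_contact_force()-f0;t=manip.get_torque()-t0;p=manip.get_position()
    if n%4==0: print(np.round([x,y,z],4),round(np.degrees(yaw),1),np.round(p,4),np.round(f,1),np.round(t,2))
    n+=1
    if p[2]<.0925 and f[2]>9: break
    if manip.get_time()-T0>9 or f[2]>30: break
    x+=np.clip(1e-4*f[0],-4e-4,4e-4);y+=np.clip(1e-4*f[1],-4e-4,4e-4)
    yaw+=np.clip(.1*t[2],-.02,.02)
    z+= -.002 if f[2]<7 else -.0007 if f[2]<12 else .0003
    manip.servo_line([x,y,z],down(yaw),rate=.03)
print(n,np.round([x,y,z],4),np.round(p,4),np.round(f,1),np.round(t,2),manip.get_time())
st.update(s=[x,y],z=z,yaw_now=yaw);json.dump(st,open("st.json","w"))
E
python3 slide.py
```

```text
[0.424  0.3529 0.1242] 196.0 [0.424  0.3529 0.1244] [ 4.8 -2.5  6.7] [-0.38 -0.88  0.19]
[0.4249 0.353  0.1162] 198.4 [0.4245 0.3528 0.1158] [-0.7  0.8 -0.8] [0.24 0.01 0.  ]
[0.4246 0.3529 0.1082] 198.6 [0.4245 0.3528 0.108 ] [-1.5 -1.3  0.3] [-0.05  0.19  0.02]
[0.4244 0.3527 0.1002] 198.7 [0.4244 0.3528 0.1001] [-1.2  1.6 -0.8] [0.14 0.06 0.03]
[0.4243 0.3528 0.0922] 198.6 [0.4244 0.3528 0.0921] [ 0.6  0.1 -1.1] [ 0.09 -0.13  0.04]
19 [0.4243 0.3527 0.0882] [0.4245 0.3529 0.0903] [-6.8 -4.4 27.5] [-0.87  1.01  0.09] 37.6583
```

It's home: it stopped on the shoulder at z=0.0903 after the full stroke. I'll relax the push and turn clockwise, watching the torque.

```bash
cat > turn.py <<'E'
from h import *
import json,sys
lim=float(sys.argv[1]);st=json.load(open("st.json"));f0=np.array(st["f0"]);t0=np.array(st["t0"])
x,y=st["s"];z=.0898;yaw=st["yaw_now"];T0=manip.get_time();n=0
manip.servo_line([x,y,z],down(yaw),rate=.03)
y0=st.setdefault("yaw_home",yaw); hist=[]
while True:
    f=manip.get_contact_force()-f0;t=manip.get_torque()-t0
    m=R.from_rotvec(manip.get_ee_rot()).as_matrix()[:,0];ya=np.degrees(np.arctan2(m[1],m[0]))%360
    hist.append(t[2]); d=np.degrees(y0-yaw)
    if n%5==0 or t[2]>.3: print(round(d,1),round(np.degrees(y0)-ya,1),np.round(f,1),np.round(t,2),round(manip.get_time(),1))
    n+=1
    if t[2]>lim or d>100 or manip.get_time()-T0>12: break
    yaw-=np.radians(2.5 if d<30 and t[2]<.32 else 1.5 if t[2]<.3 else .7)
    x+=np.clip(5e-5*f[0],-2e-4,2e-4);y+=np.clip(5e-5*f[1],-2e-4,2e-4)
    if f[2]>10: z+=.0003
    if f[2]<1: z-=.0002
    manip.servo_line([x,y,z],down(yaw),rate=.03)
st.update(s=[x,y],z=z,yaw_now=yaw);json.dump(st,open("st.json","w"))
E
python3 turn.py .5
```

```text
0.0 -0.0 [-3.4 -1.5 14.8] [-0.39  0.4   0.01] 37.9
12.5 12.4 [-0.1  1.8  8.2] [ 0.08 -0.05  0.04] 39.2
25.0 24.9 [-0.3  0.1  8.7] [-0.   -0.15  0.06] 40.4
35.5 35.4 [1.2 0.9 5.5] [ 0.18 -0.17  0.08] 41.7
43.0 42.9 [-0.6  0.3  1.2] [0.07 0.02 0.07] 42.9
50.5 50.4 [-1.6 -0.1  2.7] [-0.14  0.29  0.09] 44.2
58.0 57.9 [-0.6 -0.5  3. ] [-0.15 -0.03  0.11] 45.4
61.0 60.9 [ 0.6 -0.8  1.4] [ 0.01 -0.12  0.46] 45.9
61.7 61.7 [0.8 1.1 0.3] [ 0.13 -0.11  0.74] 46.2
```

Run:
```python
from h import *
import json
st=json.load(open("st.json"));t0=np.array(st["t0"]);f0=np.array(st["f0"])
for k in range(3): print(np.round(manip.get_torque()-t0,3),np.round(manip.get_contact_force()-f0,1),manip.get_width(),manip.get_position());manip.hold(.15)
c=manip.camera("side");s=manip.camera("top")
a=c["image"][210:330,260:390,::-1];b=s["image"][190:280,155:265,::-1]
cv2.imwrite("pics/chk.png",np.hstack([cv2.resize(a,(400,400),interpolation=2),cv2.resize(b,(400,400),interpolation=2)]))
```

```text
[ 0.133 -0.108  0.742] [0.8 1.1 0.3] 0.046559717260086377 [0.42442708 0.35300226 0.09055677]
[ 0.242 -0.132  0.756] [0.5 1.6 1.4] 0.046418137753571315 [0.42437745 0.35295368 0.09053604]
[ 0.281 -0.166  0.701] [1.  1.3 0.8] 0.047095055343256594 [0.42440776 0.352971   0.09053845]
```

View pics/chk.png

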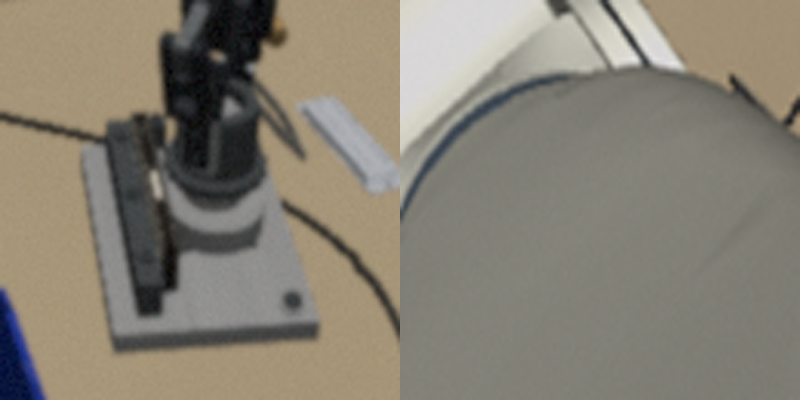

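The side view shows the wheel seated on the spindle shoulder at (215,180) and the comb against the fence, with the cam pressing on it. The top view is blocked by the arm. A torque of 0.74 N m means about 22 N of clamping, which is snug. I'll unwind within the spline play, release and rise.

Run:
```python
from h import *
import json
st=json.load(open("st.json"));x,y=st["s"];t0=np.array(st["t0"])
manip.servo_line([x,y,.0905],down(st["yaw_now"]+np.radians(2.2)),rate=.03); print(np.round(manip.get_torque()-t0,2))
manip.command_gripper(.078,20); print(manip.get_width(),manip.get_contact_force())
manip.servo_line([x,y,.105],rate=.05)
manip.servo_line([x,y,.26],rate=.15); manip.hold(.2)
c,p=wrist(); print(manip.get_time(),p)
u,v=proj(c,[x,y,.1],p);u,v=int(u),int(v)
s=manip.camera("side")["image"][210:330,260:390,::-1]
w=c["image"][max(v-75,0):v+75,u-75:u+75,::-1]
cv2.imwrite("pics/fin.png",np.hstack([cv2.resize(s,(400,400),interpolation=2),cv2.resize(w,(400,400),interpolation=2)]))
```

```text
[ 0.33 -0.14  0.08]
0.07798323742244548 [ 0.22672822 -0.21271777  0.94093221]
49.25 (array([0.42399895, 0.35256786, 0.25915312]), array([-1.09898687e+00, -2.94223037e+00,  2.14656259e-03]))
```

View pics/fin.png

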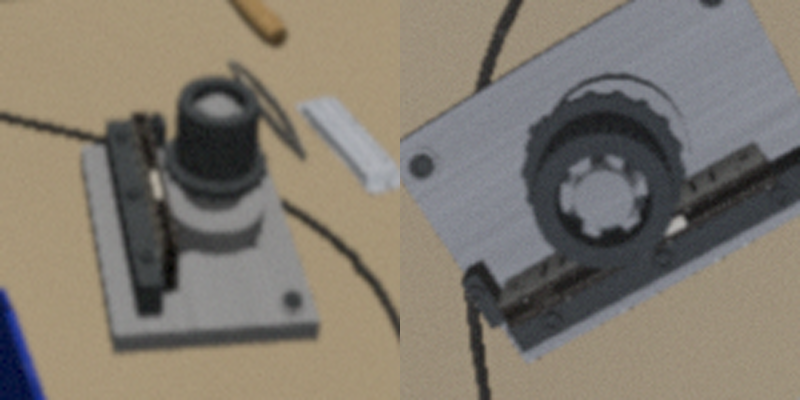

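The handwheel sits fully home with the spindle nose just below its rim, at (605,195). The comb lies against the fence, and the gripper is clear.

```bash
python3 -c "
from rig import manip
print(manip.sign_off(),manip.get_time())"
```

```text
the job is handed in; nothing more can be done
the job is handed in; nothing more can be done
```

The handwheel is meshed and fully home, and turned about 61° clockwise; the comb is clamped on the fence at an estimated 22–26 N from the wrist torque (a little over the 10–20 N snug range, well under the 60 N crush limit), and the job is handed in at about 49 s with the gripper clear.

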